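# Slide the parts-box cover home and secure it

## Task

Close the wooden parts box: with your fingertips, push the cover board gently along its rails by its upright wooden cleat, towards the end with the turn button, until you feel it drop into its locating notches and it lies flush with the rim. Then push the turn button round by its peg until it points straight back along the box, over the board. Do not lift the board, do not shove it hard, leave the other things where they are, and finish clear of everything.

Things in the scene. Friction and masses are not known exactly. Their poses are not given: they have to be found in the camera images.
- parts_box: open wooden parts box, fixed; 299 x 153 mm, rim 55 mm above the cart top. Origin on the cart top; x along its length towards the turn-button end, z up; it spans x -135..164, y -76..76 mm. Along the inside of both long sides (10 mm thick) runs a steel rail 14 mm wide, top 45 mm up, with two notches 22 mm long, 9 mm deep, at x = 0 and 120 mm. The end wall under the button is 24 mm thick.
- board: loose light wooden cover board, about 0.5 kg, 150 (x, along the box) x 130 x 10 mm; origin at the centre of the plate's underside. Two battens below it (16 mm wide, 7 mm high, at x = 60 and -60 mm) ride on the rails: it starts with its origin 52 mm above the cart, 7 mm proud of the rim, 38 to 90 mm short of home. Sliding it takes 2 to 6 N.
- board_cleat (a point): centre of the upright dark wooden cleat on the middle of the board: 18 mm thick along the board's x, 70 mm wide across, 26 mm high; it starts 10 mm above the plate's underside, and the point is 23 mm above that underside. Board axes.
- board_home (a point): fixed point of the box where the board's origin lies when home: x = 60, y = 0 mm, 45 mm above the cart; box axes. There the battens have dropped into the notches (3 mm play either way along the box), the top is flush with the rim, and the notches stop the board from going on.
- turn_button (a joint): turn button on the end wall; angle in rad about its upright pivot, counter-clockwise from above. 0: across the end wall, pointing to the box's +y; 1.57 (its stop): pointing to the box's -x, over the board. Starts between -0.5 and 0. Stays where it is left; about 1 N at the peg turns it. Its underside is 2 mm above the rim, so it passes over the board only when that is flush.
- button_pivot (a point): pivot of the turn button, on the end wall 57 mm above the cart, at x = 152 mm, y = 0 in the box frame; box axes. The button's dark wooden bar is 14 mm wide and 12 mm thick (57 to 69 mm above the cart) and reaches 56 mm one way from the pivot and 16 mm the other.
- button_peg (a point): upright steel peg on the long arm of the turn button, 46 mm from the pivot: 12 mm diameter, 22 mm high, from 69 to 91 mm above the cart; the point is half-way up, 80 mm above the cart.
- coupling_nut: long hexagonal steel coupling nut lying down, 41 x 52 x 36 mm; bystander, origin at its underside, to be left alone
- hex_nut_big: rusty hexagonal nut, 32 x 36 x 16 mm; bystander, origin at its underside, to be left alone
- short_bolt: short dark hex bolt lying down, 20 x 50 x 18 mm; bystander, origin at its underside, to be left alone
- green_block_2: small green cast bracket, 36 x 48 x 35 mm; bystander, origin at its underside, to be left alone
- drill_chuck: dark drill chuck lying down, 45 x 66 x 45 mm, at the left of the cart top; bystander, origin at its underside, to be left alone

How it is judged:
By the outcome, as a careful person would: the job done as asked, in the order asked, and still so for the second after the job is handed in, with the robot touching nothing.
It also fails if it takes over 48 s, if anything falls off the work surface, if the arm or the gripper's body presses on something with over 40 N, if the wrist force passes 120 N, or if a joint passes its speed limit or range.

## Robot

A 6-joint arm with a two-finger parallel gripper is mounted at the origin on a cart in front of the work surface, level with it; the furniture and walls round the work are solid. World frame = base frame: x ahead of the robot, y to its left, z up, the work surface at z = 0. Lengths are in m, angles in rad, forces in N, time in s.
With the tool pointing down it reaches from about 0.375 to 0.9 m from the base axis. Payload 3.1 kg.
Tool frame: the origin (TCP) lies midway between the tips of the shut fingers; the grasp point (between the pads) lies 19 mm behind it; z points along the fingers, y is the line along which they close (so a half turn about z gives the same grasp; the last joint's range is limited). The gripper opens to 85 mm and grips with 20 to 120 N. Pads are 22 mm wide; open, the fingers measure 114 mm over their backs; the gripper's body (76 mm by 85 mm) begins 54 mm behind the grasp point. The pads swing forward as they close: fully open they stand 13 mm farther back than shut.
Start: joints at [0.975, 0.527, 1.433, -0, 1.181, -0.178], TCP at [0.254, 0.571, 0.231] pointing down, gripper open.
Joint ranges: [-3.08, 3.08], [-0.75, 2.2], [0.22, 2.44], [-1.43, 4.57], [0, 2.65], [-2.85, 2.85]. Speed limits (rad/s): [2.79, 2.79, 3.14, 3.14, 3.14, 3.14].

## Interface

Orientations are given as a unit quaternion [x, y, z, w].
In Python, from station import manip gives the robot as it stands.
- The arm moves only by the tool move_arm, never from a script. Its argument "increments" is a list that holds one entry, the list of rows, each a list of 5 numbers: the gripper's target within -1 to 1 (shut at 1, half-way at 0, fully open at -1), then the shift along the world's x, y, z in m, then the turn about the world's z in degrees. In form: [[[fingers, dx, dy, dz, twist], ...]]. A call has 1 to 8 rows; each row shifts and turns the commanded pose from where the row before left it; what a row does not reach is not made up. A row lasts 1/10 s, in which the tool goes at most 50 mm and 8.59 degrees, less where a joint would pass 70% of its speed; a pose out of reach is approached as far as the arm can. A call with a gripper value outside its range is refused whole. The fingers move at their own pace and stop on an object; "newtons" is the grip in N (left out, the last holds). Time passes only in rows, so rows that do not move let the fingers close. It gives the time, the measured TCP pose, the force, the opening and the grip force at its end, in the units of the state.
- manip.sense(): the state, without advancing time (a new reading comes with each control period).
- manip.snapshot(name): name is "side" or "top"; returns a dict with "img" (420x560x3 uint8, red, green, blue), "fx", "fy", "cx", "cy" (pixels), "world_to_cam" (4x4, takes a point from world to camera coordinates). Camera axes: x right, y down, z forward; pixel columns grow to the right and rows downward; lengths in m; the calibration is good to about 2 mm. A picture is of the moment at which its call begins. There is no depth.
- manip.sign_off(): hands the job in; it is judged then, once.
Trained networks look in the newest picture that a camera, given by its name, has taken for a name from the list of things; names that differ only in an ending like _2 or _b are one class to them, and where a whole thing is asked for, a point or a joint stands for the part that bears it (a point fixed in the world has none). Each returns a list of dicts, best first, with "confidence" (0 to 1); they miss things now and then, are a little off and sometimes report something else, mostly with a low value. They report only what shows in the picture. A call takes as long as a camera call.
- manip.spot_in(label, camera): "xyz" ([x, y, z] in m, in world coordinates, good to about 4 mm: the middle of the surface that is visible of it).
- manip.mark_of(label, camera): "xyz" ([x, y, z] in m, in world coordinates, good to about 4 mm: a listed point, or the origin of a listed thing).
The state is a dict: "t": time; "q": joint angles; "qd": joint speeds; "tau": joint torques, N m; "tcp_pos": TCP position; "tool_rot": TCP orientation; "force": force on the tool from outside, world axes, zero at the start; "ft_torque": the same for the moment, N m; "finger_gap": opening from 0.0 (shut) to 1.0 (fully open); "gripper_force": force on a finger pad.
Only numpy, scipy, OpenCV 4.12 (cv2) and the standard library are available. Lean on these libraries where they do the work, as an engineer would, in place of code of your own. Each camera call takes 0.05 s, during which the arm holds its last target. There are 200 camera calls.

## Working session

There is one attempt and no reset: what is moved stays moved. The work goes in short steps, Python scripts to look and compute and a tool call to move; the robot and the scene stay as the last step left them, time stands still between calls to the robot, and variables do not carry over. Pictures are saved under pics/ and viewed, at most 10 in all, crops included, and the job is handed in when it is done.

Besides the shell and the picture viewer there is one more tool, called after "Call:" by a JSON object that holds its "name" and its "arguments". move_arm: Moves the arm, as the interface text tells. Its arguments: {"type":"object","properties":{"increments":{"type":"array","items":{"type":"array","items":{"type":"array","items":{"type":"number"}}}},"newtons":{"type":"number"}},"required":["increments"]}

```bash
mkdir -p pics; python3 - <<'E'
from station import manip
import cv2
for c in ("top","side"):
    s=manip.snapshot(c); cv2.imwrite(f"pics/{c}0.png",s["img"][:,:,::-1])
    for l in ("parts_box","board","board_cleat","board_home","button_pivot","button_peg"):
        print(c,l,[([round(float(v),4) for v in d["xyz"]],round(d["confidence"],2)) for d in manip.mark_of(l,c)[:2]])
s=manip.sense();print(s["t"],s["tcp_pos"],s["tool_rot"],s["force"])
E
```

```text
top parts_box []
top board [([0.4977, -0.0663, 0.048], 0.87), ([0.5771, -0.2417, 0.0814], 0.52)]
top board_cleat [([0.4972, -0.0657, 0.0762], 0.96)]
top board_home [([0.5184, -0.1412, 0.0466], 0.68)]
top button_pivot [([0.5376, -0.2273, 0.0601], 0.87)]
top button_peg [([0.5789, -0.2411, 0.0813], 0.64)]
side parts_box [([0.5034, -0.081, 0.0026], 0.61), ([0.4406, 0.1815, 0.0018], 0.56)]
side board [([0.5039, -0.0607, 0.0521], 0.67), ([0.4986, -0.0626, 0.0755], 0.61)]
side board_cleat [([0.4978, -0.0637, 0.077], 0.86)]
side board_home []
side button_pivot [([0.5326, -0.2279, 0.0564], 0.61)]
side button_peg [([0.5785, -0.24, 0.0823], 0.43)]
0.7 [0.25356901 0.57125849 0.2313554 ] [2.07353248e-01 9.78266133e-01 4.58884230e-05 3.33577234e-05] [-0.52289546 -0.37395096  0.11758919]
```

View pics/top0.png

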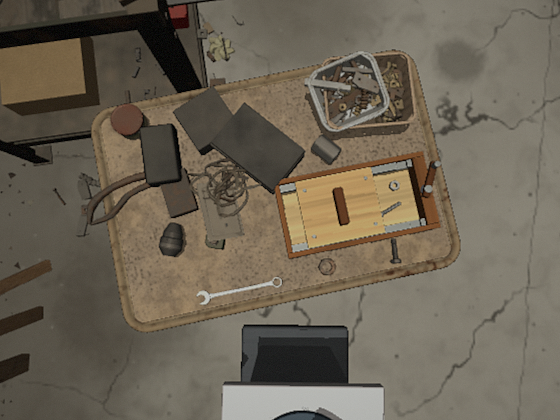

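View pics/side0.png

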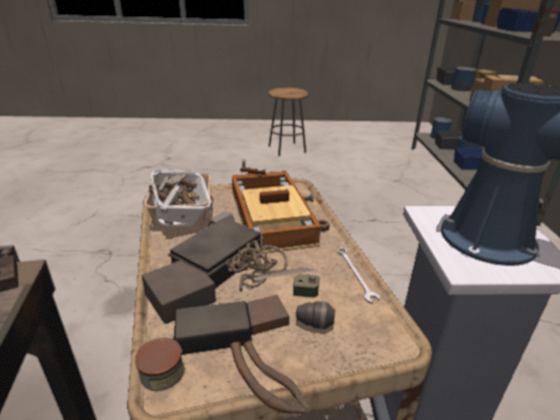

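The top view shows the box with the board (cleat at about 341,206) and the button end to the right (button bar 437,163 to 428,188). World −y is to the right. In the side view the board sits proud and the button is at the far end. Box x points about −77.8° in the world, the board has about 75 mm to go, and the button stands at about −0.5 rad. These all agree with the given sizes.

Call:
{"name": "move_arm", "arguments": {"increments": [[[1,0.0168,-0.0426,0,-6.75],[1,0.0168,-0.0426,0,-6.75],[1,0.0168,-0.0426,0,-6.75],[1,0.0168,-0.0426,0,-6.75],[1,0.0168,-0.0426,0,-6.75],[1,0.0168,-0.0426,0,-6.75],[1,0.0168,-0.0426,0,-6.75],[1,0.0168,-0.0426,0,-6.75]]]}}

```text
t: 1.5
tcp_pos: [0.3885, 0.2288, 0.2317]
tool_rot: [0.631, 0.776, 0.0, 0.0]
force: [-0.1, -0.1, -0.2]
finger_gap: 0.002
gripper_force: 0.0
```

Call:
{"name": "move_arm", "arguments": {"increments": [[[1,0.0168,-0.0426,0,0],[1,0.0168,-0.0426,0,0],[1,0.0168,-0.0426,0,0],[1,0.0168,-0.0426,0,0],[1,0.0168,-0.0426,0,0],[1,0.0168,-0.0426,0,0],[1,0,0,0,0],[1,0,0,0,0]]]}}

```text
t: 2.3
tcp_pos: [0.4888, -0.0261, 0.2312]
tool_rot: [0.63, 0.777, 0.0, -0.0]
force: [-0.5, -0.4, -0.5]
finger_gap: 0.001
gripper_force: 0.0
```

Call:
{"name": "move_arm", "arguments": {"increments": [[[1,0,0,-0.04,0],[1,0,0,-0.04,0],[1,0,0,-0.03,0],[1,0,0,-0.02,0],[1,0,0,-0.015,0],[1,0,0,-0.008,0],[1,0,0,-0.007,0],[1,0,0,0,0]]]}}

```text
t: 3.1
tcp_pos: [0.4884, -0.0244, 0.0711]
tool_rot: [0.628, 0.778, -0.0, -0.0]
force: [-1.1, 1.0, 0.0]
finger_gap: -0.003
gripper_force: 0.0
```

```bash
python3 - <<'E'
from station import manip
import cv2
s=manip.snapshot("side"); cv2.imwrite("pics/side1.png",cv2.resize(s["img"][130:270,190:370,::-1],None,fx=4,fy=4))
print([(d["xyz"],d["confidence"]) for d in manip.mark_of("board_cleat","side")[:2]])
s=manip.sense();print(s["t"],s["tcp_pos"],s["force"])
E
```

```text
[([0.4967, -0.062, 0.0761], 0.78)]
3.2 [ 0.4890502  -0.02492668  0.07182671] [-0.16738497 -0.39197461 -0.81694128]
```

View pics/side1.png

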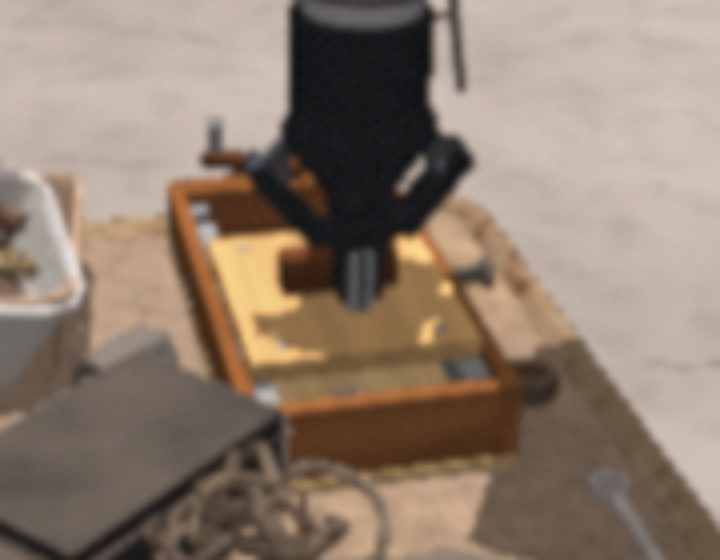

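The shut fingers stand behind the cleat, a few mm right of its middle. I'll make a small sideways trim and then push slowly.

Call:
{"name": "move_arm", "arguments": {"increments": [[[1,0.004,0,-0.002,0],[1,0.0005,-0.0025,0,0],[1,0.0005,-0.0025,0,0],[1,0.0005,-0.0025,0,0],[1,0.0006,-0.0025,0,0],[1,0.0005,-0.0025,0,0],[1,0.0005,-0.0025,0,0],[1,0.0006,-0.0025,0,0]]]}}

```text
t: 4.0
tcp_pos: [0.4965, -0.0429, 0.0693]
tool_rot: [0.629, 0.777, -0.0, -0.0]
force: [-0.6, 0.1, 0.5]
finger_gap: 0.004
gripper_force: 0.0
```

Call:
{"name": "move_arm", "arguments": {"increments": [[[1,0.0005,-0.0025,0,0],[1,0.0006,-0.0025,0,0],[1,0.0005,-0.0025,0,0],[1,0.0005,-0.0025,0,0],[1,0.0006,-0.0025,0,0],[1,0.0005,-0.0025,0,0],[1,0.0005,-0.0025,0,0],[1,0.0006,-0.0025,0,0]]]}}

```text
t: 4.8
tcp_pos: [0.5007, -0.0629, 0.0693]
tool_rot: [0.629, 0.777, -0.0, -0.0]
force: [-1.3, 4.5, 1.2]
finger_gap: -0.001
gripper_force: 2.3
```

Call:
{"name": "move_arm", "arguments": {"increments": [[[1,0.0005,-0.0025,0,0],[1,0.0006,-0.0025,0,0],[1,0.0005,-0.0025,0,0],[1,0.0005,-0.0025,0,0],[1,0.0006,-0.0025,0,0],[1,0.0005,-0.0025,0,0],[1,0.0005,-0.0025,0,0],[1,0.0006,-0.0025,0,0]]]}}

```text
t: 5.6
tcp_pos: [0.5051, -0.0829, 0.0693]
tool_rot: [0.629, 0.777, -0.0, -0.0]
force: [-0.2, 3.5, 1.3]
finger_gap: 0.004
gripper_force: 2.0
```

Call:
{"name": "move_arm", "arguments": {"increments": [[[1,0.0005,-0.0025,0,0],[1,0.0006,-0.0025,0,0],[1,0.0005,-0.0025,0,0],[1,0.0005,-0.0025,0,0],[1,0.0006,-0.0025,0,0],[1,0.0005,-0.0025,0,0]]]}}

```text
t: 6.2
tcp_pos: [0.5083, -0.0979, 0.0693]
tool_rot: [0.629, 0.777, -0.0, -0.0]
force: [-1.8, 4.2, 1.0]
finger_gap: -0.001
gripper_force: 1.8
```

```bash
cat >look.py <<'E'
from station import manip
import sys,cv2
n=sys.argv[1]
for c in ("top","side"):
    s=manip.snapshot(c)
    a=s["img"][120:280,240:480] if c=="top" else s["img"][130:270,190:370]
    cv2.imwrite(f"pics/{c}{n}.png",cv2.resize(a[:,:,::-1],None,fx=3,fy=3,interpolation=cv2.INTER_CUBIC))
    for l in ("board_cleat","board_home","board","button_pivot","button_peg"):
        print(c,l,[([round(float(v),4) for v in d["xyz"]],round(d["confidence"],2)) for d in manip.mark_of(l,c)[:1]])
s=manip.sense();print(s["t"],s["tcp_pos"],s["force"])
E
python3 look.py 2
```

```text
top board_cleat []
top board_home []
top board []
top button_pivot []
top button_peg []
side board_cleat [([0.5088, -0.1192, 0.0773], 0.58)]
side board_home [([0.5089, -0.1171, 0.0767], 0.57)]
side board [([0.5134, -0.1207, 0.0525], 0.88)]
side button_pivot [([0.535, -0.2286, 0.0555], 0.84)]
side button_peg [([0.5798, -0.2407, 0.0812], 0.55)]
6.8 [ 0.50874254 -0.09795514  0.06946942] [-0.37312747 -0.61714928  0.35559021]
```

Call:
{"name": "move_arm", "arguments": {"increments": [[[1,0.0003,-0.0015,0,0],[1,0.0003,-0.0015,0,0],[1,0.0003,-0.0015,0,0],[1,0.0004,-0.0015,0,0],[1,0.0003,-0.0015,0,0],[1,0.0003,-0.0015,0,0],[1,0.0003,-0.0015,0,0],[1,0.0003,-0.0015,0,0]]]}}

```text
t: 7.6
tcp_pos: [0.51, -0.1083, 0.0694]
tool_rot: [0.629, 0.777, 0.0, -0.001]
force: [-0.0, 6.5, 3.0]
finger_gap: 0.004
gripper_force: 3.0
```

Call:
{"name": "move_arm", "arguments": {"increments": [[[1,0.0002,-0.001,0,0],[1,0.0002,-0.001,0,0],[1,0.0002,-0.001,0,0]]]}}

```text
t: 7.9
tcp_pos: [0.5106, -0.1113, 0.0694]
tool_rot: [0.629, 0.777, 0.0, -0.001]
force: [-0.2, 6.1, 3.1]
finger_gap: 0.001
gripper_force: 3.0
```

Call:
{"name": "move_arm", "arguments": {"increments": [[[1,0.0002,-0.001,0,0],[1,0.0002,-0.001,0,0],[1,0.0002,-0.001,0,0]]]}}

```text
t: 8.2
tcp_pos: [0.5112, -0.1142, 0.0694]
tool_rot: [0.629, 0.777, 0.0, -0.001]
force: [-0.4, 6.6, 2.8]
finger_gap: 0.002
gripper_force: 3.0
```

Call:
{"name": "move_arm", "arguments": {"increments": [[[1,0.0002,-0.001,0,0],[1,0.0002,-0.001,0,0]]]}}

```text
t: 8.4
tcp_pos: [0.5117, -0.1163, 0.0694]
tool_rot: [0.629, 0.777, 0.0, -0.001]
force: [-0.4, 6.3, 2.9]
finger_gap: -0.002
gripper_force: 3.0
```

Call:
{"name": "move_arm", "arguments": {"increments": [[[1,0.0002,-0.001,0,0],[1,0.0002,-0.001,0,0]]]}}

```text
t: 8.6
tcp_pos: [0.5124, -0.1191, 0.0692]
tool_rot: [0.629, 0.778, -0.0, -0.0]
force: [-1.0, 1.0, 1.6]
finger_gap: -0.0
gripper_force: 2.1
```

```bash
python3 look.py 3
```

```text
top board_cleat []
top board_home []
top board []
top button_pivot []
top button_peg []
side board_cleat [([0.5174, -0.1381, 0.0464], 0.7)]
side board_home []
side board [([0.518, -0.1381, 0.0464], 0.85)]
side button_pivot [([0.5351, -0.2294, 0.056], 0.59)]
side button_peg [([0.5829, -0.2409, 0.0815], 0.68)]
9.2 [ 0.51245996 -0.11957416  0.06921392] [-0.43033131  3.35024655  0.87128906]
```

View pics/side3.png

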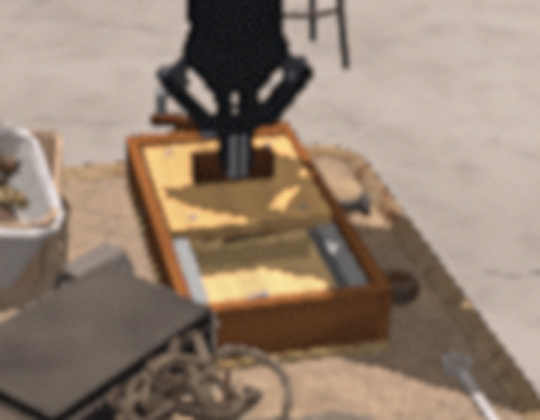

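The board now looks level with the rim and the force fell off, so it seems to have dropped. A gentle nudge should show whether it meets the notch stop.

Call:
{"name": "move_arm", "arguments": {"increments": [[[1,0.0002,-0.001,0,0],[1,0.0002,-0.001,0,0],[1,0.0002,-0.001,0,0]]]}}

```text
t: 9.5
tcp_pos: [0.5132, -0.1228, 0.0692]
tool_rot: [0.629, 0.778, -0.0, -0.0]
force: [-0.7, 3.7, -0.1]
finger_gap: 0.0
gripper_force: 1.6
```

Call:
{"name": "move_arm", "arguments": {"increments": [[[1,0.0002,-0.001,0,0],[1,0.0002,-0.001,0,0]]]}}

```text
t: 9.7
tcp_pos: [0.5133, -0.1238, 0.0692]
tool_rot: [0.629, 0.777, 0.0, -0.001]
force: [-0.5, 8.8, 2.1]
finger_gap: 0.0
gripper_force: 4.1
```

At the stop the force rises to about 9 N with no further motion, so the board is home. Next I'll retreat and work out the peg arc.

Call:
{"name": "move_arm", "arguments": {"increments": [[[1,-0.002,0.01,0,0],[1,-0.002,0.01,0.005,0],[1,0,0,0.03,0],[1,0,0,0.04,0],[1,0,0,0.03,0],[1,0,0,0,0]]]}}

```text
t: 10.3
tcp_pos: [0.513, -0.1058, 0.179]
tool_rot: [0.629, 0.778, 0.001, 0.006]
force: [-0.2, 0.1, -0.1]
finger_gap: 0.001
gripper_force: 0.0
```

```bash
cat >arc.py <<'E'
import numpy as np
from station import manip
s=manip.sense();print(s["t"],s["tcp_pos"],s["q"][[0,5]] if hasattr(s["q"],"shape") else s["q"])
P=np.array([.5355,-.2292]);b=np.radians(12.2)
def tcp(deg,off=17):
    a=np.radians(deg)+b;er=np.array([np.cos(a),np.sin(a)]);et=np.array([-er[1],er[0]])
    return P+.046*er-off/1000*et
print("start",tcp(-27,35),"delta",tcp(-27,35)-s["tcp_pos"][:2])
print("to contact",tcp(-27,17)-tcp(-27,35))
for d in range(-27,96,5): print(d,np.round(tcp(d),4),"inc",np.round((tcp(d+5)-tcp(d))*1000,1))
E
python3 arc.py; python3 - <<'E'
from station import manip
for c in("top","side"):
    manip.snapshot(c)
    for l in ("button_peg","button_pivot","board"): print(c,l,[([round(float(v),4) for v in d["xyz"]],round(d["confidence"],2)) for d in manip.mark_of(l,c)[:1]])
E
```

```text
10.3 [ 0.51304618 -0.10578369  0.17899002] [-0.41644858 -0.62738577]
start [ 0.57103327 -0.27478932] delta [ 0.05798709 -0.16900563]
to contact [0.00459802 0.01740282]
-27 [ 0.5756 -0.2574] inc [2.3 3.6]
-22 [ 0.5779 -0.2538] inc [2.  3.8]
-17 [ 0.5799 -0.25  ] inc [1.6 4. ]
-12 [ 0.5816 -0.246 ] inc [1.3 4.1]
-7 [ 0.5829 -0.242 ] inc [0.9 4.2]
-2 [ 0.5838 -0.2378] inc [0.6 4.2]
3 [ 0.5843 -0.2335] inc [0.2 4.3]
8 [ 0.5845 -0.2293] inc [-0.2  4.3]
13 [ 0.5844 -0.225 ] inc [-0.6  4.2]
18 [ 0.5838 -0.2208] inc [-0.9  4.2]
23 [ 0.5829 -0.2166] inc [-1.3  4.1]
28 [ 0.5816 -0.2125] inc [-1.6  4. ]
33 [ 0.58   -0.2085] inc [-2.   3.8]
38 [ 0.578  -0.2047] inc [-2.3  3.6]
43 [ 0.5757 -0.2011] inc [-2.6  3.4]
48 [ 0.5731 -0.1977] inc [-2.9  3.2]
53 [ 0.5702 -0.1946] inc [-3.2  2.9]
58 [ 0.5671 -0.1917] inc [-3.4  2.6]
63 [ 0.5637 -0.1891] inc [-3.6  2.3]
68 [ 0.5601 -0.1868] inc [-3.8  2. ]
73 [ 0.5563 -0.1848] inc [-4.   1.6]
78 [ 0.5523 -0.1831] inc [-4.1  1.3]
83 [ 0.5483 -0.1818] inc [-4.2  0.9]
88 [ 0.5441 -0.1809] inc [-4.2  0.6]
93 [ 0.5398 -0.1804] inc [-4.3  0.2]
top button_peg []
top button_pivot [([0.5381, -0.2248, 0.0582], 0.6)]
top board []
side button_peg [([0.5792, -0.2394, 0.0815], 0.58)]
side button_pivot [([0.5332, -0.2269, 0.052], 0.9)]
side board [([0.52, -0.145, 0.046], 0.91)]
```

Call:
{"name": "move_arm", "arguments": {"increments": [[[1,0.0097,-0.0282,0,-4.5],[1,0.0097,-0.0282,0,-4.5],[1,0.0097,-0.0282,0,-4.5],[1,0.0097,-0.0282,0,-4.5],[1,0.0097,-0.0282,0,-4.5],[1,0.0097,-0.0282,0,-4.5],[1,0,0,0,0],[1,0,0,0,0]]]}}

```text
t: 11.5
tcp_pos: [0.5673, -0.274, 0.1731]
tool_rot: [0.793, 0.609, -0.0, -0.001]
force: [-0.8, -0.3, 0.6]
finger_gap: 0.002
gripper_force: 0.0
```

Call:
{"name": "move_arm", "arguments": {"increments": [[[1,0,0,-0.03,0],[1,0,0,-0.03,0],[1,0,0,-0.02,0],[1,0,0,-0.014,0],[1,0,0,-0.01,0],[1,0,0,0,0],[1,0,0,0,0]]]}}

```text
t: 12.2
tcp_pos: [0.5684, -0.2739, 0.0709]
tool_rot: [0.793, 0.609, 0.0, 0.0]
force: [0.6, -0.1, 0.2]
finger_gap: 0.002
gripper_force: 0.0
```

```bash
python3 look.py 4
```

```text
top board_cleat []
top board_home []
top board []
top button_pivot []
top button_peg []
side board_cleat [([0.5158, -0.1455, 0.0688], 0.69)]
side board_home [([0.5207, -0.1424, 0.0447], 0.5)]
side board []
side button_pivot [([0.5348, -0.2273, 0.0563], 0.88)]
side button_peg [([0.579, -0.241, 0.0787], 0.63)]
12.8 [ 0.56796149 -0.2739012   0.0703913 ] [ 0.76636113 -0.43966485  0.16173168]
```

View pics/side4.png

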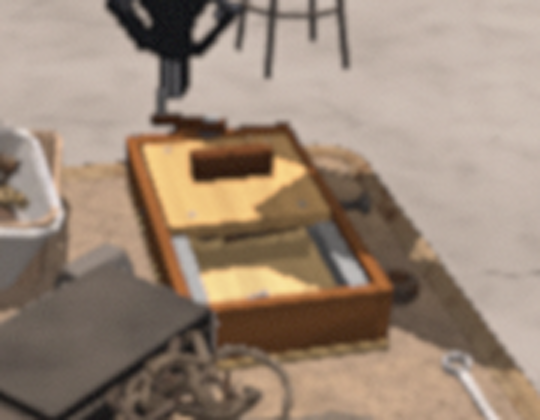

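The board lies flush (cleat at z ≈ 0.069), and the fingers (172,85) stand behind the peg (160,97) on the far side. I'll lift a little, make contact and follow the arc.

Call:
{"name": "move_arm", "arguments": {"increments": [[[1,0.003,-0.001,0.005,0],[1,0.0012,0.0044,0,0],[1,0.0012,0.0044,0,0],[1,0.0011,0.0043,0,0],[1,0.0011,0.0043,0,0],[1,0.0023,0.0036,0,5],[1,0.002,0.0038,0,5]]]}}

```text
t: 13.5
tcp_pos: [0.5797, -0.2498, 0.0752]
tool_rot: [0.736, 0.678, -0.0, -0.0]
force: [-1.4, -1.6, 0.8]
finger_gap: -0.0
gripper_force: 0.5
```

Call:
{"name": "move_arm", "arguments": {"increments": [[[1,0.0016,0.004,0,5],[1,0.0013,0.0041,0,5],[1,0.0009,0.0042,0,5],[1,0.0006,0.0042,0,5],[1,0.0002,0.0043,0,5]]]}}

```text
t: 14.0
tcp_pos: [0.5845, -0.2291, 0.0752]
tool_rot: [0.571, 0.821, -0.0, 0.0]
force: [-0.1, -0.4, 0.4]
finger_gap: 0.001
gripper_force: 0.5
```

```bash
python3 look.py 5; python3 arc.py|head -1
```

```text
top board_cleat []
top board_home []
top board []
top button_pivot []
top button_peg []
side board_cleat [([0.5141, -0.1415, 0.0699], 0.65)]
side board_home []
side board [([0.5182, -0.1406, 0.0453], 0.68)]
side button_pivot [([0.5327, -0.2279, 0.0552], 0.86)]
side button_peg [([0.5778, -0.2123, 0.077], 0.58)]
14.6 [ 0.58442594 -0.2293526   0.07529102] [-0.80038611  0.23266109  0.2081116 ]
14.6 [ 0.58442594 -0.2293526   0.07529102] [-0.55172208 -0.90146689]
```

View pics/side5.png

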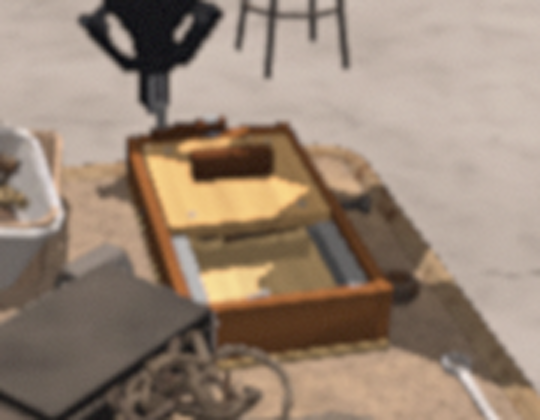

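The peg is now at about (160,118) and moving with the fingers, at θ ≈ 8° as planned. I'll continue the arc.

Call:
{"name": "move_arm", "arguments": {"increments": [[[1,-0.0002,0.0043,0,5],[1,-0.0006,0.0042,0,5],[1,-0.0009,0.0042,0,5],[1,-0.0013,0.0041,0,5],[1,-0.0016,0.004,0,5],[1,-0.002,0.0038,0,5],[1,-0.0023,0.0036,0,5],[1,-0.0026,0.0034,0,5]]]}}

```text
t: 15.4
tcp_pos: [0.5734, -0.1982, 0.0755]
tool_rot: [0.257, 0.967, -0.0, 0.001]
force: [0.3, -0.5, -0.5]
finger_gap: -0.002
gripper_force: 0.5
```

Call:
{"name": "move_arm", "arguments": {"increments": [[[1,-0.0029,0.0032,0,5],[1,-0.0032,0.0029,0,5],[1,-0.0034,0.0026,0,5],[1,-0.0036,0.0023,0,5],[1,-0.0038,0.002,0,5],[1,-0.004,0.0016,0,5]]]}}

```text
t: 16.0
tcp_pos: [0.5527, -0.1834, 0.0756]
tool_rot: [-0.002, 1.0, -0.0, 0.001]
force: [2.0, -0.1, -0.3]
finger_gap: -0.005
gripper_force: 0.5
```

```bash
python3 look.py 6; python3 arc.py|head -1
```

```text
top board_cleat []
top board_home []
top board [([0.4363, 0.1825, -0.0055], 0.36)]
top button_pivot []
top button_peg []
side board_cleat [([0.5163, -0.1428, 0.0714], 0.62)]
side board_home []
side board [([0.5182, -0.1416, 0.048], 0.61)]
side button_pivot [([0.5368, -0.2292, 0.0538], 0.59)]
side button_peg [([0.5364, -0.1847, 0.0812], 0.53)]
16.6 [ 0.55205198 -0.18306861  0.07525626] [ 0.56476086 -0.62311233  0.46116214]
16.6 [ 0.55205198 -0.18306861  0.07525626] [-0.5122189  -2.08380151]
```

Call:
{"name": "move_arm", "arguments": {"increments": [[[1,-0.0041,0.0013,0,5],[1,-0.0042,0.0009,0,5],[1,-0.0015,0.0003,0,2]]]}}

```text
t: 16.9
tcp_pos: [0.5425, -0.1807, 0.0754]
tool_rot: [-0.106, 0.994, -0.0, 0.0]
force: [0.6, 0.5, -0.8]
finger_gap: -0.002
gripper_force: 0.5
```

Call:
{"name": "move_arm", "arguments": {"increments": [[[1,-0.001,0.0002,0,0],[1,-0.001,0.0002,0,0]]]}}

```text
t: 17.1
tcp_pos: [0.5413, -0.1806, 0.0755]
tool_rot: [-0.105, 0.995, -0.001, 0.001]
force: [2.6, -0.1, -2.2]
finger_gap: 0.002
gripper_force: 1.5
```

Call:
{"name": "move_arm", "arguments": {"increments": [[[1,-0.001,0.0002,0,0],[1,0,0,0,0]]]}}

```text
t: 17.3
tcp_pos: [0.5411, -0.1806, 0.0756]
tool_rot: [-0.105, 0.995, -0.001, 0.002]
force: [5.0, -0.4, -2.9]
finger_gap: -0.003
gripper_force: 2.4
```

The force builds with no motion, so the button is at its stop. I'll retreat sideways away from the peg, then go up and clear.

Call:
{"name": "move_arm", "arguments": {"increments": [[[1,0.01,0.002,0,0],[1,0.01,0.002,0,0],[1,0,0,0.03,0],[1,0,0,0.04,0],[1,0,0.02,0.04,0],[1,-0.01,0.05,0.03,0],[1,-0.01,0.05,0.01,0],[1,-0.01,0.05,0,0]]]}}

```text
t: 18.1
tcp_pos: [0.5322, -0.0153, 0.2225]
tool_rot: [-0.104, 0.995, -0.001, 0.002]
force: [1.6, 0.3, 0.2]
finger_gap: 0.002
gripper_force: 0.0
```

Call:
{"name": "move_arm", "arguments": {"increments": [[[1,-0.02,0.05,0,0],[1,-0.02,0.05,0,0],[1,-0.02,0.05,0,0],[1,-0.02,0.05,0,0],[1,-0.02,0.04,0,0],[1,0,0,0,0],[1,0,0,0,0]]]}}

```text
t: 18.8
tcp_pos: [0.4363, 0.2102, 0.2203]
tool_rot: [-0.107, 0.994, -0.0, -0.0]
force: [0.7, -0.3, -0.7]
finger_gap: 0.001
gripper_force: 0.0
```

```bash
python3 look.py 7
```

```text
top board_cleat [([0.5135, -0.1437, 0.073], 0.72)]
top board_home []
top board [([0.5125, -0.145, 0.0375], 0.86)]
top button_pivot [([0.5381, -0.2249, 0.0586], 0.72)]
top button_peg [([0.5231, -0.1863, 0.0814], 0.54)]
side board_cleat [([0.5145, -0.1442, 0.0674], 0.63)]
side board_home []
side board [([0.5212, -0.1424, 0.0454], 0.73)]
side button_pivot [([0.5348, -0.2297, 0.0552], 0.88)]
side button_peg [([0.5267, -0.1852, 0.0789], 0.38)]
19.4 [0.43723592 0.20879989 0.22026764] [-0.29912386 -0.2599831   0.66492999]
```

View pics/top7.png

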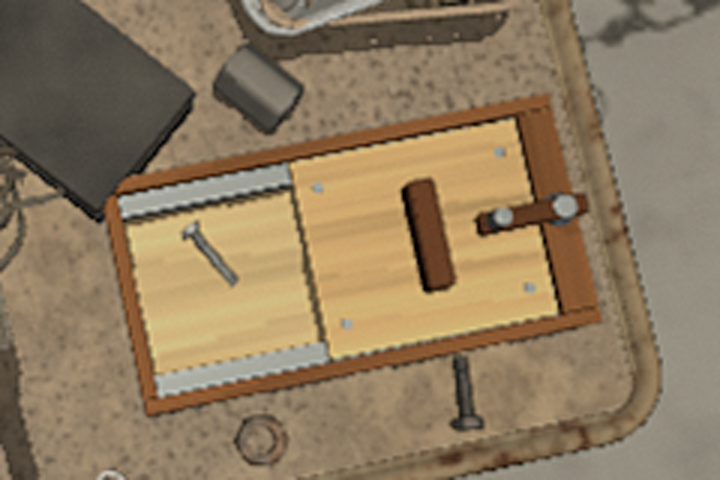

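The top view shows the board home, with its cleat at (430,235). The button runs from (580,205) to (480,222), straight back along the box and over the board. Everything else is in place and the arm is clear.

```bash
python3 -c "
from station import manip
print(manip.sign_off())"
```

```text
the job is handed in; nothing more can be done
None
```

The box is closed and the job is handed in: the board dropped into its notches and lies flush, the turn button is at its stop over the board, the other things look undisturbed, and the arm is clear.

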